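Put the guard hardware away and hold back the toaster's chain tensioner

TASK

Before we fit the chain on this conveyor toaster's drive panel, put the loose guard hardware away in the food pans on the tray: the two knurled screws in the pan that already has such a screw, the spacer sleeve in the pan that already has a sleeve. Then swing the tensioner's cage arm back against its spring, clockwise seen from above, away from the two fixed sprockets and all the way to its stop, and finish while still holding it there with the gripper, without letting go. Leave the wrench, the grease tin and the serving spoon where they are.

Things in the scene. Friction and masses are not known exactly. Their poses are not given: they have to be found in the camera images.
- drive_panel: Toaster drive panel, a 280 x 260 mm bare metal plate lying flat, chain side up, on two timber bearers; fixed. Its upper face is 74 mm above the counter. Origin: on the counter under its centre; x along the 280 mm side, z up. It carries the tensioner and two fixed sprockets, 50 mm across at x -100, y +75 mm and 72 mm across at x +90, y +70 mm, whose shafts end 46 mm above its face.
- pivot (a point): Point on the tensioner's vertical pivot axis at mid-height of the cage arm, 106.5 mm above the counter; at x -70, y -60 mm of the panel. The pivot with its hanger plate, stop pins, spring coil and nut is at most 34 mm in radius and 69 mm high above the panel's face.
- cage_arm: Steel cage arm of the tensioner: two flat plates 26 mm wide, one above the other (23 to 42 mm above the panel's face), reaching out level from the pivot, the toothed idler wheel between them at the outer end. Origin: on the pivot axis at the height of the panel's upper face; x along the arm to the idler, z up. It ends 13 mm past the idler's centre; a nut there stands 9 mm above the top plate.
- idler_center (a point): Centre of the idler wheel in the cage arm, 110 mm from the pivot axis, 106.5 mm above the counter (32.5 mm above the panel). The idler is 41 mm across its teeth, 8 mm thick, sticks out on both sides of the cage and spins on its axle. Nothing stands within 55 mm of this point along its path; below is free space to the panel. It can be gripped on both sides from above or pushed from one side.
- tensioner (a joint): Angle of the sprung cage arm: 0 at its rest stop (where it starts), growing as the arm swings clockwise seen from above, 1.0 rad at the wound stop, where the arm's tail meets a fixed pin. It springs back when let go. The push needed at the idler rises from about 3 N at the start to 8 N at the stop.
- tray: Red cafeteria tray, 406 x 305 mm, lying on the counter, does not move; rim 14 mm high, inner floor 4 mm above the counter. Origin: on the counter under its centre; x along the 406 mm side.
- pan_a: Stainless food pan for screws, with one knurled screw in it already, at about x +55 mm. Open top, 176 x 108 mm over the rim, 65 mm high, inside 156 x 90 mm, floor 3 mm thick; stands fixed on the tray, its underside 4 mm above the counter. Origin: centre of its underside; x along the 176 mm side, z up.
- pan_b: Stainless food pan for the sleeves, same as the other pan, but it already has one spacer sleeve in it, at about x +55 mm. Origin: centre of its underside; x along the 176 mm side, z up.
- screw_1_center (a point): Loose steel guard screw, standing on its knurled head on the tray: head 30 mm across and 14 mm high, above it a shank 12 mm across, 56 mm high in all. The point is on its axis half-way up (28 mm above its foot); the point's z axis runs from head to shank end. About 0.11 kg.
- screw_2_center (a point): Second loose guard screw, the same as screw_1.
- sleeve_1_center (a point): Loose steel spacer sleeve, a plain tube standing on end on the tray: 30 mm outside, 15 mm bore, 44 mm high. The point is on its axis half-way up (22 mm above its foot). About 0.15 kg.
- wrench: Steel wrench, 170 mm long, lying on the counter; to be left alone. Origin: its middle, underside.
- grease_tin: Grey round grease tin with black cap, 68 mm across, 75 mm high, on the counter; to be left alone. Origin: centre of its underside.
- serving_spoon: Steel serving spoon, 240 mm long, lying on the counter; to be left alone. Origin: its middle, underside.

How it is judged:
On the way, in this order (a step that is already met when the one before it is completed fails the run):
1. both loose screws are in the pan with the screw and the loose sleeve is in the pan with the sleeve (x of screw_1_center in the frame of pan_a between -0.08 and 0.08 m and y of screw_1_center in the frame of pan_a between -0.047 and 0.047 m and z of screw_1_center in the frame of pan_a between 0 and 0.062 m and x of screw_2_center in the frame of pan_a between -0.08 and 0.08 m and y of screw_2_center in the frame of pan_a between -0.047 and 0.047 m and z of screw_2_center in the frame of pan_a between 0 and 0.062 m and x of sleeve_1_center in the frame of pan_b between -0.08 and 0.08 m and y of sleeve_1_center in the frame of pan_b between -0.047 and 0.047 m and z of sleeve_1_center in the frame of pan_b between 0 and 0.062 m), for 0.2 s.
2. the cage arm is swung clockwise to its wound stop and held there by the fingers (value of joint tensioner above 0.95 rad and contact force between the fingers and cage_arm above 2 N), for 0.2 s.
At the end, for the whole second after the job is handed in: Both loose screws are inside the pan that had a screw, the loose sleeve inside the pan that had a sleeve (middles within the walls, below the rim), and the gripper fingers hold the cage arm (over 2 N) within 0.05 rad of its wound stop through the last second (all of step 1 and all of step 2); the arm keeps its last pose, push and grip.
It fails at once if the wrench, the grease tin or the serving spoon is moved by more than 30 mm (distance of any of wrench, grease_tin, serving_spoon from where it was at the start of the episode above 0.03 m).
It also fails if it takes over 61 s, if anything falls off the work surface, if the arm or the gripper's body presses on something with over 40 N, if the wrist force passes 120 N, or if a joint passes its speed limit or range.

ROBOT

A 6-joint arm with a two-finger parallel gripper is mounted at the origin on the work surface. World frame = base frame: x ahead of the robot, y to its left, z up, the work surface at z = 0. Lengths are in m, angles in rad, forces in N, time in s.
With the tool pointing down it reaches from about 0.3 to 0.775 m from the base axis. Payload 14.6 kg.
Tool frame: the origin (TCP) lies at the very end of the fingers, on their centre line; the grasp point (between the pads) lies 19 mm behind it; y points along the fingers, z is the direction in which the jaws open and shut, and the axes are right-handed (so a half turn about y gives the same grasp; the last joint's range is limited). The gripper opens to 94 mm and grips with 3 to 60 N. Pads are 16 mm wide; open, the fingers measure 119 mm over their backs; the gripper's body (75 mm by 177 mm) begins 78 mm behind the grasp point.
Start: joints at [1.197, 0.3, 1.521, -0, 1.321, -0.067], TCP at [0.166, 0.524, 0.205] pointing down, gripper open.
Joint ranges: [-3.03, 3.03], [-0.79, 2.21], [0.23, 2.52], [-1.04, 4.18], [0, 3.07], [-2.55, 2.55]. Speed limits (rad/s): [2.22, 2.22, 2.57, 3.14, 3.14, 3.14].

INTERFACE

Orientations are given as [roll, pitch, yaw] about the fixed x, y, z axes, in that order (R = Rz(yaw) Ry(pitch) Rx(roll)).
In Python, from station import get_obs, camera, hand_in, masks_of gives the robot as it stands.
- The arm moves only by the shell command python3 -m jog 'ROWS' [FORCE]. ROWS is text: rows parted by semicolons, each of 7 numbers parted by spaces: the shift along the world's x, y, z in mm, then the turn, a rotation vector about the world's x, y, z in degrees, then the closure, from 0 (fully open) to 1 (shut). A call has 1 to 10 rows; each row is the pose to reach, as a shift and turn from the pose measured when the call began; what a row does not reach only later rows make up. A row lasts 1/12 s, in which the tool goes at most 41.7 mm and 7.16 degrees, less where a joint would pass 70% of its speed; a pose out of reach is approached as far as the arm can. A call with a gripper value outside its range is refused whole. The fingers move at their own pace and stop on an object; FORCE is the grip in N (left out, the last holds). Time passes only in rows, so rows that repeat a pose let the fingers close. It gives the time, the measured TCP pose, the force and the opening at its end, in the units of the state.
- get_obs(): the state, without advancing time (a new reading comes with each control period).
- camera(name): name is "scene" or "top" or "wrist"; returns a dict with "img" (420x560x3 uint8, red, green, blue), "range_z" (420x560 float32, m along the optical axis (not along the pixel's ray), 0 where there is no reading), "fx", "fy", "cx", "cy" (pixels), "rvec" (rotation vector, rad) and "tvec" (3), from world to camera coordinates, as OpenCV has them. Camera axes: x right, y down, z forward; pixel columns grow to the right and rows downward; lengths in m; the calibration is good to about 2 mm. The wrist camera is an equidistant fisheye: a pixel r from the principal point sees the ray r / f radians off the axis. A picture is of the moment at which its call begins.
- hand_in(): hands the job in, once; it reports no verdict.
Trained networks look in the newest picture that a camera, given by its name, has taken for a name from the list of things; names that differ only in an ending like _2 or _b are one class to them, and where a whole thing is asked for, a point or a joint stands for the part that bears it (a point fixed in the world has none). Each returns a list of dicts, best first, with "conf" (0 to 1); they miss things now and then, are a little off and sometimes report something else, mostly with a low value. They report only what shows in the picture. A call takes as long as a camera call.
- masks_of(thing, camera): "mask" (420x560 bool, what is visible of it) and "extent" ([left, top, right, bottom] in pixels, round what is visible of it).
The state is a dict: "time_s": time; "qpos": joint angles; "joint_vel": joint speeds; "tau": joint torques, N m; "ee_pos": TCP position; "eef_rot": TCP orientation; "force": force on the tool from outside, world axes, zero at the start; "moment": the same for the moment, N m; "grip_width": finger opening in m.
Only numpy, scipy, OpenCV 4.12 (cv2) and the standard library are available. Lean on these libraries where they do the work, as an engineer would, in place of code of your own. Each camera call takes 0.05 s, during which the arm holds its last target.

## Working session

There is one attempt and no reset: what is moved stays moved. The work goes in short steps, Python scripts to look and compute and a shell command to move; the robot and the scene stay as the last step left them, time stands still between calls to the robot, and variables do not carry over. Pictures are saved under pics/ and viewed, and the job is handed in when it is done.

```bash
ls; mkdir -p pics; cat > h.py <<'E'
import numpy as np, cv2
from station import get_obs, camera, hand_in, masks_of
def snap(n,f):
    c=camera(n); cv2.imwrite('pics/'+f,c['img'][:,:,::-1]); return c
def pose(c):
    R=cv2.Rodrigues(np.array(c['rvec'],float))[0]; t=np.array(c['tvec'],float).ravel(); return R,t
def unproj(c,u,v,z,fish=False):
    u=np.asarray(u,float);v=np.asarray(v,float)
    x=(u-c['cx'])/c['fx'];y=(v-c['cy'])/c['fy']
    if fish:
        r=np.hypot(x,y)+1e-9; k=np.tan(r)/r; x=x*k;y=y*k
    P=np.stack([x*z,y*z,z*np.ones_like(x)],-1)
    R,t=pose(c); return (P-t)@R
def cloud(c,mask,fish=False):
    v,u=np.nonzero(mask&(c['range_z']>0)); return unproj(c,u,v,c['range_z'][v,u],fish)
E
python3 - <<'E'
from h import *
o=get_obs(); print({k:np.round(v,3) for k,v in o.items()})
for n in ['scene','top','wrist']:
    c=snap(n,n+'0.png'); R,t=pose(c); print(n,c['fx'],c['cx'],c['cy'],np.round(-R.T@t,3),np.round(R[2],3),(c['range_z']>0).mean())
    np.savez('c_'+n+'.npz',**c)
E
```

```text
pics
{'time_s': np.float64(0.0), 'qpos': array([ 1.197,  0.3  ,  1.522, -0.   ,  1.321, -0.067]), 'joint_vel': array([0.   , 0.001, 0.   , 0.001, 0.001, 0.002]), 'tau': array([ 3.0000e-03, -5.3179e+01, -3.5276e+01,  7.1000e-02,  2.4000e-02,
       -0.0000e+00]), 'ee_pos': array([0.166, 0.524, 0.205]), 'eef_rot': array([-1.572,  0.   , -0.307]), 'force': array([ 0.199, -0.124,  0.175]), 'moment': array([-0.041,  0.035, -0.03 ]), 'grip_width': np.float64(0.094)}
scene 409.1445642308477 276.7099165833871 206.36320491150576 [1.07  0.945 0.859] [-0.4   -0.712 -0.577] 0.9957015306122449
top 492.50965182158563 279.0152027929863 201.26007122879153 [ 0.287 -0.018  1.632] [ 0.15   0.012 -0.989] 0.9959141156462585
wrist 325.19226210127806 288.85737913431666 210.29936466385965 [0.095 0.546 0.385] [ 0.243 -0.078 -0.967] 0.99078231292517
```

View pics/scene0.png

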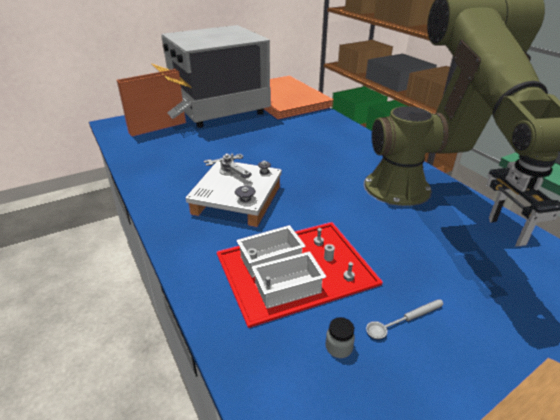

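View pics/top0.png

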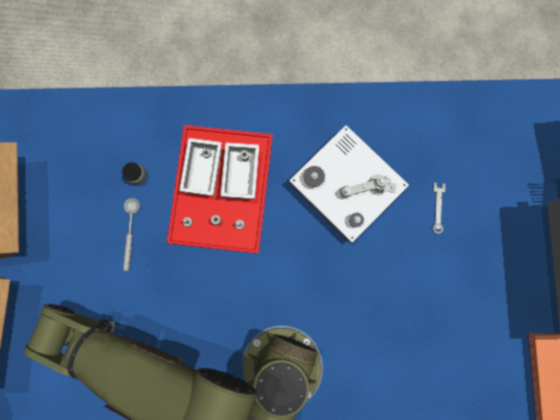

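View pics/wrist0.png

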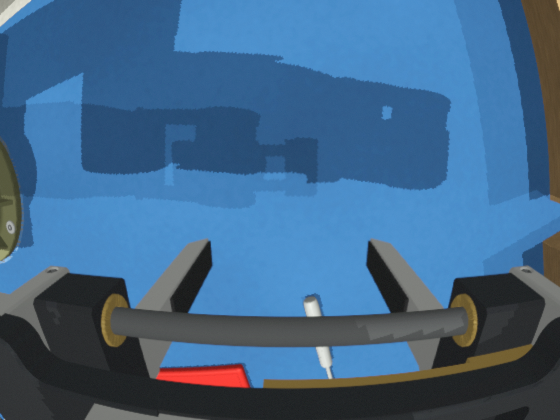

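The top view shows the tray at about (220,190) with the pans at (200,167) and (240,170). The loose pieces are at (187,222), (216,220) and (240,224), with the sleeve in the middle. The panel is at (350,183), and its idler end is at about (345,190). Next I'll measure these.

```bash
python3 - <<'E'
from h import *
cs={n:dict(np.load('c_'+n+'.npz')) for n in ['scene','top']}
for th in ['screw_1_center','sleeve_1_center','pan_a','pan_b','idler_center','cage_arm','drive_panel','tray','pivot','grease_tin','serving_spoon','wrench']:
  for n in ['scene','top']:
    try: L=masks_of(th,n)
    except Exception as e: print(th,e); continue
    for d in L[:5]:
        P=cloud(cs[n],d['mask'])
        if len(P)<3: continue
        zt=np.percentile(P[:,2],95)
        T=P[P[:,2]>zt-.006]
        print(th,n,round(d['conf'],2),d['extent'],len(P),'med',np.median(P,0).round(3),'ztop',zt.round(3),'topmean',T.mean(0).round(3))
E
```

```text
screw_1_center scene 0.44 [341.4, 262.2, 353.5, 279.7] 126 med [0.475 0.308 0.019] ztop 0.059 topmean [0.472 0.306 0.058]
screw_1_center top 0.72 [342.2, 177.3, 391.0, 197.6] 430 med [ 0.555 -0.252  0.116] ztop 0.123 topmean [ 0.556 -0.261  0.12 ]
screw_1_center top 0.44 [186.6, 215.9, 195.3, 225.9] 61 med [0.466 0.3   0.02 ] ztop 0.061 topmean [0.468 0.303 0.061]
sleeve_1_center scene 0.69 [324.4, 247.0, 332.8, 258.7] 134 med [0.48  0.216 0.036] ztop 0.049 topmean [0.476 0.21  0.047]
sleeve_1_center scene 0.63 [219.1, 221.3, 384.0, 324.7] 5908 med [0.54  0.248 0.005] ztop 0.015 topmean [0.599 0.245 0.014]
sleeve_1_center top 0.59 [212.1, 218.1, 221.0, 227.7] 62 med [0.47  0.208 0.047] ztop 0.055 topmean [0.47  0.205 0.053]
pan_a scene 0.9 [252.0, 254.0, 324.7, 310.0] 2627 med [0.641 0.241 0.037] ztop 0.07 topmean [0.649 0.257 0.068]
pan_a top 0.75 [181.0, 138.8, 221.8, 196.8] 1862 med [0.648 0.262 0.012] ztop 0.073 topmean [0.642 0.253 0.071]
pan_a top 0.62 [220.0, 143.8, 259.2, 198.8] 1630 med [0.633 0.134 0.011] ztop 0.073 topmean [0.629 0.128 0.071]
pan_b scene 0.9 [252.0, 254.0,
[... 1978 characters left out ...]
ase_tin top 0.71 [124.0, 162.1, 147.8, 185.7] 452 med [0.626 0.469 0.072] ztop 0.081 topmean [0.632 0.478 0.079]
serving_spoon scene 0.63 [364.2, 299.6, 441.4, 339.7] 631 med [0.442 0.499 0.013] ztop 0.021 topmean [0.393 0.501 0.018]
serving_spoon top 0.84 [127.8, 199.5, 138.9, 270.1] 423 med [0.439 0.496 0.014] ztop 0.024 topmean [0.386 0.498 0.021]
wrench scene 0.7 [325.4, 244.9, 333.3, 259.5] 148 med [0.48  0.216 0.035] ztop 0.049 topmean [0.475 0.21  0.047]
wrench scene 0.44 [206.1, 155.4, 245.0, 165.3] 58 med [ 0.555 -0.524  0.006] ztop 0.01 topmean [ 0.521 -0.523  0.007]
wrench top 0.7 [433.9, 181.5, 444.6, 231.5] 336 med [ 0.505 -0.527  0.007] ztop 0.013 topmean [ 0.512 -0.528  0.01 ]
```

```bash
python3 - <<'E'
from h import *
c=dict(np.load('c_top.npz')); i=c['img'][:,:,::-1]
a=cv2.resize(i[115:260,160:420],None,fx=3,fy=3,interpolation=cv2.INTER_CUBIC); cv2.imwrite('pics/top0z.png',a)
c=dict(np.load('c_scene.npz')); i=c['img'][:,:,::-1]
a=cv2.resize(i[140:330,180:390],None,fx=3.1,fy=3.1,interpolation=cv2.INTER_CUBIC); cv2.imwrite('pics/scene0z.png',a)
E
```

```text
(no output)
```

View pics/top0z.png

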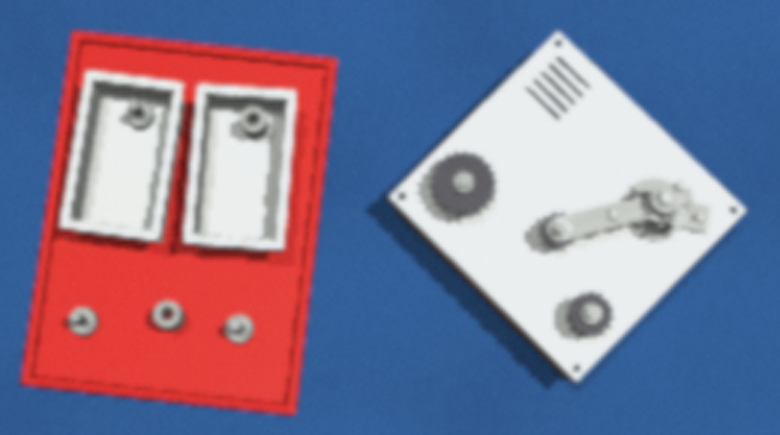

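View pics/scene0z.png

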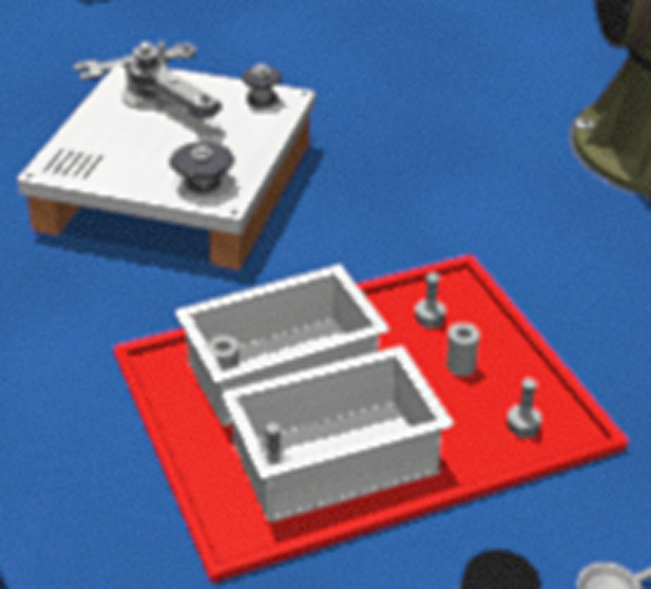

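The pan at image left (y≈0.25) holds the screw, so it is pan_a. The pan at y≈0.13 holds the sleeve, so it is pan_b. Next I'll refine the positions from the depth of both views.

```bash
python3 - <<'E'
from h import *
A={}
for n in ['scene','top']:
    c=dict(np.load('c_'+n+'.npz')); P=cloud(c,np.ones((420,560),bool)); A[n]=P
    print(n,'counter z',np.median(P[(abs(P[:,0]-.35)<.03)&(abs(P[:,1]-.1)<.1)][:,2]).round(4))
    def box(x0,x1,y0,y1,z0,z1): return P[(P[:,0]>x0)&(P[:,0]<x1)&(P[:,1]>y0)&(P[:,1]<y1)&(P[:,2]>z0)&(P[:,2]<z1)]
    for nm,(y0,y1) in dict(s1=(.27,.34),sl=(.17,.25),s2=(.11,.168)).items():
        for zl,zh in [(.008,.025),(.03,.05),(.042,.055),(.05,.08)]:
            Q=box(.42,.52,y0,y1,zl,zh)
            if len(Q): print(nm,zl,len(Q),Q.mean(0).round(4),'rng',Q.min(0).round(3),Q.max(0).round(3))
    for nm,(y0,y1) in dict(pa=(.19,.34),pb=(.05,.19)).items():
        Q=box(.52,.76,y0,y1,.06,.08)
        r=cv2.minAreaRect((Q[:,:2]*1000).astype(np.float32)); print(nm,r)
    Q=box(.35,.8,-.45,0,.066,.082); r=cv2.minAreaRect((Q[:,:2]*1000).astype(np.float32)); print('panel',r)
    Q=box(.35,.8,-.45,0,.088,.2)
    lab=np.zeros((460,460),np.uint8); ij=((Q[:,:2]-[.35,-.45])*1000).astype(int); lab[ij[:,0],ij[:,1]]=255
    lab=cv2.morphologyEx(lab,cv2.MORPH_CLOSE,np.ones((9,9)))
    k,L=cv2.connectedComponents(lab)
    for j in range(1,k):
        q=Q[L[ij[:,0],ij[:,1]]==j]
        if len(q)>15: print('blob',len(q),q.mean(0).round(3),q.min(0).round(3),q.max(0).round(3), cv2.minEnclosingCircle((q[:,:2]*1000).astype(np.float32)))
E
```

```text
scene counter z 0.0003
s1 0.008 74 [0.4743 0.3093 0.0164] rng [0.448 0.292 0.008] [0.488 0.321 0.025]
s1 0.03 21 [0.4737 0.3082 0.0408] rng [0.468 0.304 0.031] [0.478 0.311 0.05 ]
s1 0.042 15 [0.4735 0.3079 0.0493] rng [0.468 0.303 0.043] [0.478 0.311 0.054]
s1 0.05 22 [0.4718 0.306  0.0572] rng [0.466 0.298 0.051] [0.477 0.311 0.061]
sl 0.008 47 [0.4794 0.2164 0.0162] rng [0.429 0.192 0.008] [0.516 0.242 0.025]
sl 0.03 86 [0.477  0.2104 0.0424] rng [0.46  0.196 0.03 ] [0.489 0.223 0.049]
sl 0.042 51 [0.4758 0.2092 0.047 ] rng [0.46  0.196 0.042] [0.488 0.223 0.051]
sl 0.05 3 [0.4788 0.2192 0.0502] rng [0.47  0.217 0.05 ] [0.488 0.222 0.051]
s2 0.008 63 [0.4641 0.1367 0.0157] rng [0.427 0.112 0.008] [0.497 0.165 0.025]
s2 0.03 18 [0.4627 0.1357 0.0401] rng [0.457 0.131 0.03 ] [0.468 0.139 0.049]
s2 0.042 12 [0.4636 0.1359 0.0489] rng [0.459 0.13  0.043] [0.468 0.139 0.054]
s2 0.05 17 [0.4628 0.1341 0.0572] rng [0.457 0.127 0.051] [0.468 0.139 0.063]
pa ((645.1315307617188, 253.31642150878906), (112.33744812011719, 177.2335205078125), 81.20071411132812)
pb ((631.3528442382812, 132.339
[... 1584 characters left out ...]
13330078125), (109.75196075439453, 176.76620483398438), 81.4460220336914)
pb ((629.901123046875, 131.73944091796875), (123.96890258789062, 177.10171508789062), 86.45165252685547)
panel ((581.9860229492188, -225.69064331054688), (280.8052673339844, 263.0675048828125), 43.93268966674805)
blob 175 [ 0.457 -0.24   0.111] [ 0.434 -0.263  0.101] [ 0.481 -0.216  0.127] ((456.857177734375, -240.4991455078125), 24.990694046020508)
blob 522 [ 0.559 -0.272  0.119] [ 0.528 -0.352  0.092] [ 0.594 -0.191  0.148] ((557.621826171875, -271.654541015625), 82.02030944824219)
blob 368 [ 0.597 -0.113  0.11 ] [ 0.562 -0.146  0.096] [ 0.632 -0.077  0.128] ((597.501220703125, -112.1483154296875), 35.52229309082031)
```

Estimates: screw_1 (0.470, 0.304), sleeve (0.473, 0.207), screw_2 (0.460, 0.133), pan_a centre (0.645, 0.254) with yaw −8.6°. First I'll go above screw_1.

```bash
python3 -m jog '35 -26 -5 0 0 3 0.45; 70 -52 -15 0 0 6 0.45; 105 -78 -25 0 0 9 0.45; 140 -104 -35 0 0 9 0.45; 175 -130 -45 0 0 9 0.45; 210 -156 -45 0 0 9 0.45; 245 -182 -45 0 0 9 0.45; 280 -208 -45 0 0 9 0.45; 304 -220 -45 0 0 9 0.45; 304 -220 -45 0 0 9 0.45' 20
python3 - <<'E'
from h import *
print({k:np.round(v,3) for k,v in get_obs().items() if k in('qpos','ee_pos','eef_rot','force','grip_width')})
c=snap('wrist','w1.png'); np.savez('c_w1.npz',**c)
R,t=pose(c); print((-R.T@t).round(3))
P=cloud(c,np.ones((420,560),bool),True)
m=(P[:,2]>.0)&(P[:,0]>.42)&(P[:,0]<.52)&(P[:,1]>.27)&(P[:,1]<.34)
for a,b in [(.008,.02),(.03,.05),(.05,.07)]:
    Q=P[m&(P[:,2]>a)&(P[:,2]<b)]; 
    if len(Q): print(a,len(Q),Q.mean(0).round(4),Q.min(0).round(3),Q.max(0).round(3))
E
```

```text
time_s: 2.18
ee_pos: [0.4743, 0.3008, 0.1603]
eef_rot: [-1.571, -0.001, -0.154]
force: [-0.1, -0.2, -0.6]
grip_width: 0.0516
{'qpos': array([ 5.000e-01,  3.650e-01,  1.543e+00, -1.000e-03,  1.233e+00,
       -9.160e-01]), 'ee_pos': array([0.474, 0.301, 0.16 ]), 'eef_rot': array([-1.571e+00, -1.000e-03, -1.540e-01]), 'force': array([-0.114, -0.167, -0.552]), 'grip_width': np.float64(0.052)}
[0.4   0.312 0.341]
0.008 466 [0.4639 0.3053 0.0181] [0.452 0.289 0.008] [0.483 0.321 0.02 ]
0.03 46 [0.4637 0.3047 0.0414] [0.462 0.299 0.03 ] [0.467 0.31  0.05 ]
0.05 183 [0.4675 0.305  0.0599] [0.462 0.298 0.051] [0.474 0.312 0.063]
```

View pics/w1.png

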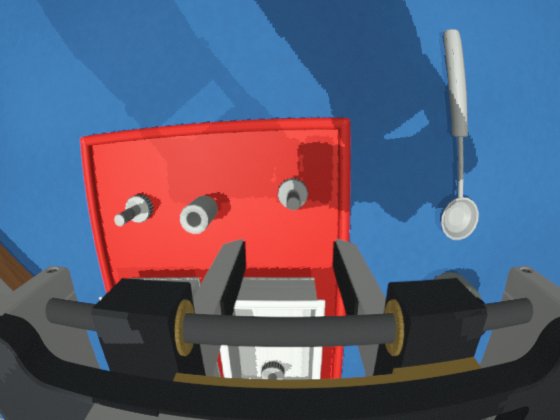

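The wrist picture shows screw_1 at (292,195), between the finger tips, with the sleeve at (196,212) and screw_2 at (132,210). I'll descend and grip the shank.

```bash
python3 - <<'E'
from h import *
c=dict(np.load('c_w1.npz'));P=cloud(c,np.ones((420,560),bool),True)
for nm,(y0,y1) in dict(s1=(.27,.34),sl=(.17,.25),s2=(.1,.165)).items():
    for a,b in [(.04,.055),(.052,.07)]:
        Q=P[(P[:,0]>.42)&(P[:,0]<.52)&(P[:,1]>y0)&(P[:,1]<y1)&(P[:,2]>a)&(P[:,2]<b)]
        if len(Q): print(nm,a,len(Q),Q.mean(0).round(4),Q.min(0).round(3),Q.max(0).round(3))
E
python3 -m jog '-6 4 -20 0 0 0 0.45; -6 4 -55 0 0 0 0.45; -6 4 -90 0 0 0 0.45; -6 4 -120 0 0 0 0.45; -6 4 -136 0 0 0 0.45; -6 4 -136 0 0 0 0.45; -6 4 -136 0 0 0 1; -6 4 -136 0 0 0 1; -6 4 -136 0 0 0 1; -6 4 -136 0 0 0 1' 25
```

```text
s1 0.04 46 [0.4639 0.3049 0.0475] [0.462 0.299 0.04 ] [0.468 0.312 0.055]
s1 0.052 176 [0.4676 0.3049 0.0602] [0.462 0.298 0.052] [0.474 0.312 0.063]
sl 0.04 603 [0.4704 0.2093 0.048 ] [0.457 0.193 0.04 ] [0.485 0.223 0.051]
s2 0.04 91 [0.4562 0.137  0.0476] [0.451 0.131 0.04 ] [0.463 0.14  0.055]
s2 0.052 153 [0.457  0.1348 0.059 ] [0.452 0.128 0.052] [0.464 0.14  0.063]
time_s: 3.07
ee_pos: [0.4673, 0.3064, 0.0255]
eef_rot: [-1.57, -0.002, -0.154]
force: [-0.0, -0.5, -0.2]
grip_width: 0.028
```

```bash
python3 -m jog '0 0 0 0 0 0 1; 0 0 0 0 0 0 1; 0 0 0 0 0 0 1; 0 0 30 0 0 0 1; 0 0 65 0 0 0 1; 0 0 100 0 0 0 1; 0 0 110 0 0 0 1; 0 0 110 0 0 0 1' 25
python3 - <<'E'
from h import *
print(get_obs()['grip_width'],get_obs()['force'])
snap('wrist','w2.png')
E
```

```text
time_s: 3.73
ee_pos: [0.4683, 0.307, 0.1383]
eef_rot: [-1.567, -0.006, -0.154]
force: [0.2, 0.3, -0.9]
grip_width: 0.0115
0.011534020502897795 [ 0.20204385  0.29298149 -0.9457075 ]
```

View pics/w2.png

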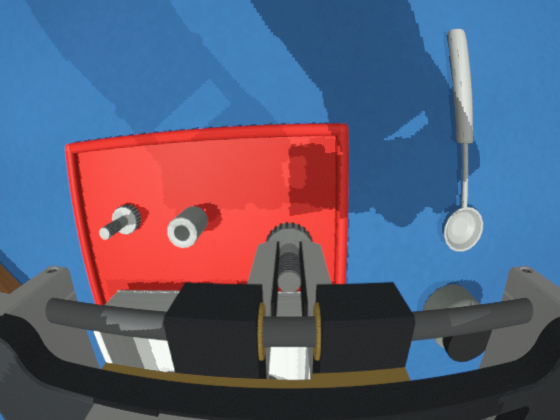

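Screw_1 is held between the pads at about (290,250). I'll carry it to pan_a.

```bash
python3 -m jog '30 -12 2 0 0 0 1; 65 -24 2 0 0 0 1; 100 -36 2 0 0 0 1; 127 -46 2 0 0 0 1; 127 -46 2 0 0 0 1; 127 -46 -30 0 0 0 1; 127 -46 -65 0 0 0 1; 127 -46 -95 0 0 0 1; 127 -46 -105 0 0 0 1; 127 -46 -105 0 0 0 1' 25
python3 -m jog '0 0 0 0 0 0 0.65; 0 0 0 0 0 0 0.65;0 0 0 0 0 0 0.65;0 0 0 0 0 0 0.65; 0 0 35 0 0 0 0.65; 0 0 75 0 0 0 0.65; 0 0 110 0 0 0 0.6; 0 0 120 0 0 0 0.5; 0 0 120 0 0 0 0.45'
python3 - <<'E'
from h import *
print(get_obs()['grip_width'],get_obs()['force'])
snap('wrist','w3.png')
E
```

```text
time_s: 4.62
ee_pos: [0.5928, 0.2598, 0.0273]
eef_rot: [-1.571, 0.001, -0.154]
force: [-1.1, -0.4, -1.2]
grip_width: 0.0114
time_s: 5.37
ee_pos: [0.5939, 0.2604, 0.1511]
eef_rot: [-1.568, -0.004, -0.154]
force: [-0.9, -0.4, 0.1]
grip_width: 0.0477
0.047678122342286904 [-0.9004368  -0.44380013  0.13523142]
```

View pics/w3.png

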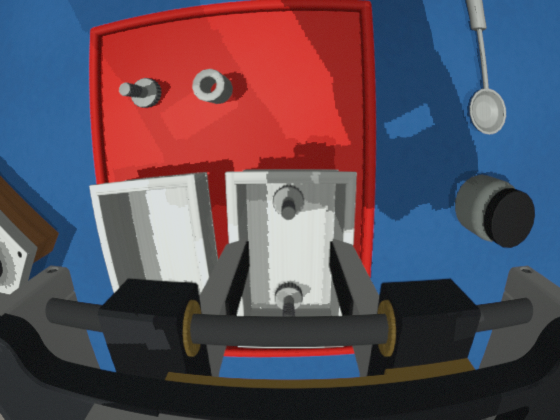

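Screw_1 stands in pan_a at (288,195). Next is screw_2.

```bash
python3 -m jog '-28 -26 0 0 0 0 0.45; -56 -52 0 0 0 0 0.45; -84 -78 0 0 0 0 0.45; -112 -104 0 0 0 0 0.45; -135 -126 0 0 0 0 0.45; -135 -126 -5 0 0 0 0.45;-135 -126 -5 0 0 0 0.45'
python3 - <<'E'
from h import *
c=snap('wrist','w4.png');P=cloud(c,np.ones((420,560),bool),True)
for nm,(y0,y1) in dict(sl=(.17,.25),s2=(.1,.165)).items():
    for a,b in [(.04,.055),(.052,.07)]:
        Q=P[(P[:,0]>.42)&(P[:,0]<.52)&(P[:,1]>y0)&(P[:,1]<y1)&(P[:,2]>a)&(P[:,2]<b)]
        if len(Q): print(nm,a,len(Q),Q.mean(0).round(4),Q.min(0).round(3),Q.max(0).round(3))
E
```

```text
time_s: 6.0
ee_pos: [0.4568, 0.1332, 0.1414]
eef_rot: [-1.571, 0.002, -0.155]
force: [0.6, 0.1, -0.2]
grip_width: 0.0519
sl 0.04 725 [0.4703 0.2066 0.0481] [0.457 0.192 0.04 ] [0.486 0.222 0.051]
s2 0.04 61 [0.4529 0.1328 0.0479] [0.451 0.126 0.04 ] [0.457 0.138 0.055]
s2 0.052 196 [0.4565 0.1323 0.06  ] [0.451 0.126 0.052] [0.463 0.138 0.063]
```

View pics/w4.png

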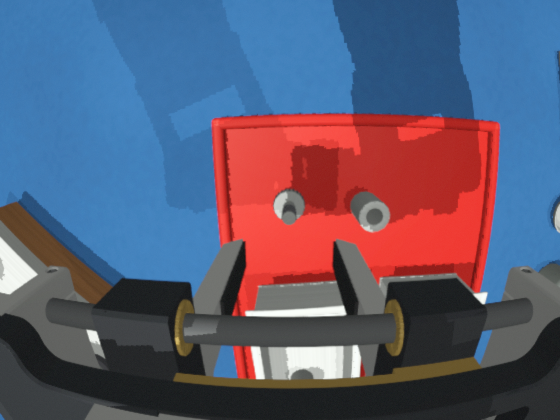

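Screw_2 is at (288,205), centred between the jaws, and the sleeve at (373,212) is clear of them. I'll descend, grip and lift.

```bash
python3 -m jog '0 0 -30 0 0 0 0.45; 0 0 -65 0 0 0 0.45; 0 0 -100 0 0 0 0.45; 0 0 -117 0 0 0 0.45; 0 0 -117 0 0 0 1; 0 0 -117 0 0 0 1; 0 0 -117 0 0 0 1; 0 0 -117 0 0 0 1; 0 0 -117 0 0 0 1; 0 0 -117 0 0 0 1' 25
python3 -m jog '0 0 0 0 0 0 1; 0 0 0 0 0 0 1; 0 0 0 0 0 0 1; 0 0 30 0 0 0 1; 0 0 65 0 0 0 1; 0 0 100 0 0 0 1; 0 0 115 0 0 0 1; 0 0 115 0 0 0 1'
```

```text
time_s: 6.88
ee_pos: [0.4582, 0.134, 0.0258]
eef_rot: [-1.57, -0.0, -0.154]
force: [0.5, -0.1, -0.2]
grip_width: 0.0151
time_s: 7.55
ee_pos: [0.4596, 0.1344, 0.1444]
eef_rot: [-1.568, -0.006, -0.154]
force: [0.6, -0.9, -0.8]
grip_width: 0.0116
```

```bash
python3 -m jog '31 20 0 0 0 0 1; 62 40 0 0 0 0 1; 93 60 0 0 0 0 1; 124 80 0 0 0 0 1; 155 100 0 0 0 0 1; 185 119 0 0 0 0 1; 185 119 0 0 0 0 1; 185 119 0 0 0 0 1'
python3 -m jog '0 0 -30 0 0 0 1; 0 0 -65 0 0 0 1; 0 0 -95 0 0 0 1; 0 0 -111 0 0 0 1; 0 0 -111 0 0 0 1;0 0 -111 0 0 0 0.65; 0 0 -111 0 0 0 0.65;0 0 -111 0 0 0 0.65;0 0 -111 0 0 0 0.65;0 0 -80 0 0 0 0.65'
python3 -m jog '0 0 35 0 0 0 0.6; 0 0 75 0 0 0 0.45; 0 0 85 0 0 0 0.45'
python3 - <<'E'
from h import *
c=snap('wrist','w5.png')
E
```

```text
time_s: 8.22
ee_pos: [0.6446, 0.2537, 0.1408]
eef_rot: [-1.57, -0.002, -0.154]
force: [-0.2, -0.7, -1.8]
grip_width: 0.0112
time_s: 9.05
ee_pos: [0.6419, 0.2528, 0.0556]
eef_rot: [-1.574, 0.005, -0.154]
force: [-1.1, 0.0, -1.2]
grip_width: 0.033
time_s: 9.3
ee_pos: [0.6436, 0.2534, 0.148]
eef_rot: [-1.57, -0.002, -0.154]
force: [0.2, 0.2, 0.6]
grip_width: 0.0474
```

View pics/w5.png

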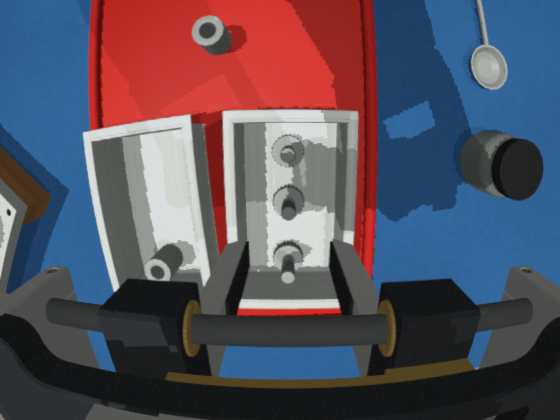

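Three screws now stand in pan_a, at (288,150), (288,200) and (288,255). Next I'll go over the sleeve.

```bash
python3 -m jog '-35 -10 0 0 0 0 0.35; -72 -20 0 0 0 0 0.35; -108 -30 0 0 0 0 0.35; -145 -40 0 0 0 0 0.35; -172 -47 0 0 0 0 0.35; -172 -47 -10 0 0 0 0.35; -172 -47 -10 0 0 0 0.35'
python3 - <<'E'
from h import *
c=snap('wrist','w6.png');P=cloud(c,np.ones((420,560),bool),True)
Q=P[(P[:,0]>.42)&(P[:,0]<.52)&(P[:,1]>.17)&(P[:,1]<.25)&(P[:,2]>.043)&(P[:,2]<.055)]
print(len(Q),Q.mean(0).round(4),Q.min(0).round(3),Q.max(0).round(3))
Q=P[(P[:,0]>.52)&(P[:,0]<.75)&(P[:,1]>.05)&(P[:,1]<.19)&(P[:,2]>.06)&(P[:,2]<.08)]
print(Q.min(0),Q.max(0))
E
```

```text
time_s: 9.93
ee_pos: [0.4707, 0.2062, 0.1365]
eef_rot: [-1.57, -0.002, -0.153]
force: [0.3, -0.2, 0.3]
grip_width: 0.0611
728 [0.4706 0.208  0.0487] [0.457 0.193 0.043] [0.485 0.223 0.051]
[0.54071275 0.13346362 0.06703058] [0.63611322 0.18673069 0.07202899]
```

View pics/w6.png

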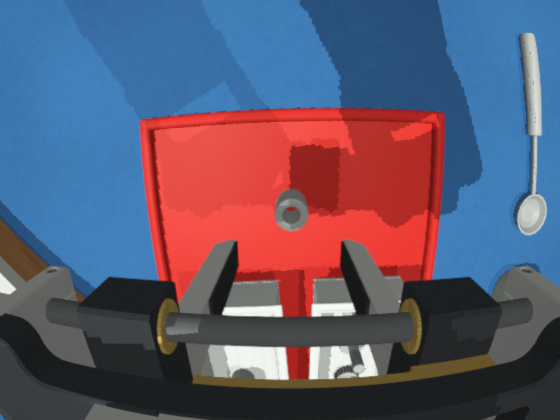

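The sleeve is centred at (291,208). I'll descend and grip it.

```bash
python3 -m jog '0 1 -30 0 0 0 0.35; 0 1 -65 0 0 0 0.35; 0 1 -100 0 0 0 0.35; 0 1 -119 0 0 0 0.35; 0 1 -119 0 0 0 0.5; 0 1 -119 0 0 0 1; 0 1 -119 0 0 0 1; 0 1 -119 0 0 0 1; 0 1 -119 0 0 0 1; 0 1 -119 0 0 0 1' 30
python3 -m jog '0 0 0 0 0 0 1; 0 0 0 0 0 0 1; 0 0 30 0 0 0 1; 0 0 65 0 0 0 1; 0 0 100 0 0 0 1; 0 0 115 0 0 0 1; 0 0 115 0 0 0 1'
python3 - <<'E'
from h import *
c=snap('wrist','w7.png')
c=dict(np.load('c_top.npz'));P=cloud(c,np.ones((420,560),bool))
Q=P[(P[:,0]>.52)&(P[:,0]<.76)&(P[:,1]>.05)&(P[:,1]<.177)&(P[:,2]>.06)&(P[:,2]<.08)]
print(cv2.minAreaRect((Q[:,:2]*1000).astype(np.float32)))
for x in [.56,.6,.65,.7]:
    q=Q[abs(Q[:,0]-x)<.004]; print(x,np.sort(q[:,1]).round(3)[[0,1,-2,-1]])
E
```

```text
time_s: 10.82
ee_pos: [0.4726, 0.2077, 0.0193]
eef_rot: [-1.569, -0.005, -0.154]
force: [-0.0, 0.1, 6.0]
grip_width: 0.0296
time_s: 11.4
ee_pos: [0.4739, 0.2083, 0.1379]
eef_rot: [-1.566, -0.01, -0.154]
force: [0.6, 0.8, -1.9]
grip_width: 0.0296
((629.431884765625, 124.01016235351562), (107.61311340332031, 176.90216064453125), 85.99544525146484)
0.56 [0.077 0.078 0.084 0.084]
0.6 [0.074 0.074 0.175 0.177]
0.65 [0.07  0.07  0.175 0.175]
0.7 [0.066 0.067 0.171 0.172]
```

View pics/w7.png

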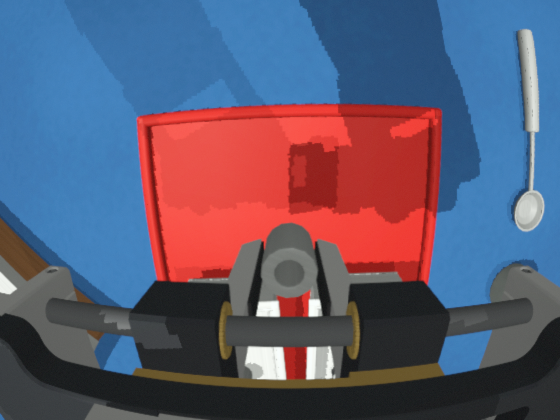

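The sleeve is held at (289,255). I'll carry it to pan_b.

```bash
python3 -m jog '28 -18 2 0 0 0 1; 56 -36 2 0 0 0 1; 84 -54 2 0 0 0 1; 112 -72 2 0 0 0 1; 126 -82 2 0 0 0 1; 126 -82 2 0 0 0 1; 126 -82 -30 0 0 0 1; 126 -82 -65 0 0 0 1; 126 -82 -98 0 0 0 1; 126 -82 -109 0 0 0 1'
python3 -m jog '0 0 0 0 0 0 1; 0 0 0 0 0 0 0.55; 0 0 0 0 0 0 0.55;0 0 0 0 0 0 0.55; 0 0 0 0 0 0 0.55; 0 0 35 0 0 0 0.55; 0 0 75 0 0 0 0.55; 0 0 120 0 0 0 0.45; 0 0 135 0 0 0 0.45'
python3 - <<'E'
from h import *
c=snap('wrist','w8.png'); c=snap('top','t8.png')
E
```

```text
time_s: 12.28
ee_pos: [0.5957, 0.1257, 0.0207]
eef_rot: [-1.57, 0.001, -0.153]
force: [-12.9, -8.5, 45.8]
grip_width: 0.0295
time_s: 13.03
ee_pos: [0.5969, 0.1261, 0.1613]
eef_rot: [-1.568, -0.005, -0.153]
force: [-0.0, 0.1, 1.1]
grip_width: 0.0501
```

View pics/w8.png

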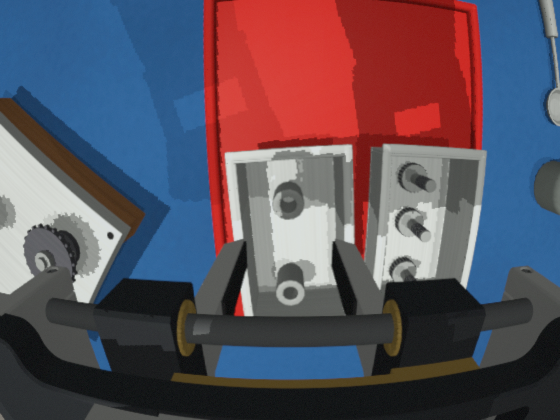

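View pics/t8.png

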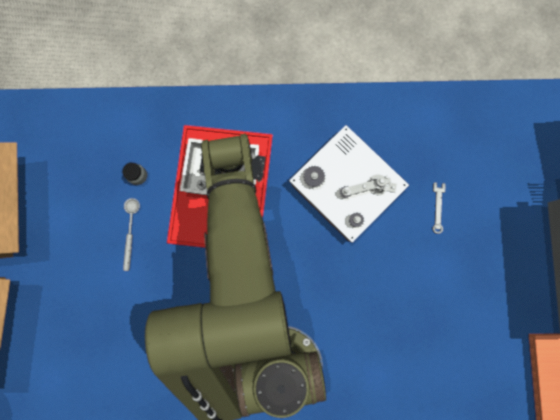

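The sleeve stands in pan_b at (288,200), and all three screws are in pan_a. The top view shows nothing else moved. Now to the tensioner: I'll hover above the arm and measure.

```bash
python3 -m jog '-4 -36 30 0 0 -7 0.45; -8 -73 45 0 0 -14 0.45; -12 -110 45 0 0 -21 0.45; -16 -147 45 0 0 -28 0.45; -20 -184 45 0 0 -35 0.45; -25 -220 45 0 0 -42 0.45; -29 -257 45 0 0 -49 0.45; -33 -294 45 0 0 -56 0.45; -38 -330 45 0 0 -62 0.45; -42 -367 45 0 0 -67 0.45'
python3 -m jog '0 0 0 0 0 0 0.45'
python3 - <<'E'
from h import *
o=get_obs();print(o['ee_pos'],o['eef_rot'],o['qpos'])
c=snap('wrist','w9.png');np.savez('c_w9.npz',**c);P=cloud(c,np.ones((420,560),bool),True)
d=dict(np.load('c_top.npz'));P2=cloud(d,np.ones((420,560),bool))
d=dict(np.load('c_scene.npz'));P3=cloud(d,np.ones((420,560),bool))
for nm,p in dict(w=P,t=P2,s=P3).items():
    m=(p[:,0]>.5)&(p[:,0]<.62)&(p[:,1]>-.30)&(p[:,1]<-.17)&(p[:,2]>.106)&(p[:,2]<.135)
    q=p[m]; print(nm,len(q),q[:,2].mean().round(4))
    for y in np.arange(-.29,-.18,.012):
        k=q[abs(q[:,1]-y)<.006]
        if len(k)>3: print('  ',y.round(3),len(k),k[:,0].min().round(3),k[:,0].max().round(3),k[:,0].mean().round(4),np.median(k[:,2]).round(3))
    m=(p[:,0]>.5)&(p[:,0]<.65)&(p[:,1]>-.38)&(p[:,1]<-.26)&(p[:,2]>.130)&(p[:,2]<.16)
    q=p[m]; print('pivot',len(q),q.mean(0).round(3))
E
```

```text
time_s: 13.97
ee_pos: [0.5541, -0.2424, 0.2033]
eef_rot: [-1.57, -0.004, -1.328]
force: [-0.1, 0.8, -0.3]
grip_width: 0.0518
time_s: 14.05
ee_pos: [0.5525, -0.2473, 0.2015]
eef_rot: [-1.572, -0.004, -1.338]
force: [-0.3, -0.5, -0.9]
grip_width: 0.0514
[ 0.55251106 -0.2473448   0.20152763] [-1.57161489 -0.00357532 -1.33794363] [-0.47996456  0.42607323  1.35944905 -0.00331753  1.35435264 -0.71210612]
w 4126 0.117
   -0.29 377 0.551 0.58 0.5652 0.117
   -0.278 391 0.548 0.577 0.5624 0.117
   -0.266 417 0.545 0.574 0.5591 0.118
   -0.254 431 0.542 0.571 0.5561 0.117
   -0.242 438 0.539 0.568 0.5532 0.117
   -0.23 452 0.531 0.565 0.5503 0.117
   -0.218 568 0.526 0.565 0.546 0.117
   -0.206 633 0.526 0.565 0.5451 0.117
   -0.194 293 0.53 0.56 0.5451 0.112
pivot 934 [ 0.568 -0.315  0.138]
t 313 0.1165
   -0.29 34 0.551 0.58 0.5668 0.117
   -0.278 31 0.549 0.576 0.5624 0.116
   -0.266 33 0.546 0.574 0.5588 0.118
   -0.254 36 0.542 0.571 0.557 0.119
   -0.242 32 0.542 0.565 0.5538 0.116
   -0.23 34 0.538 0.566 0.5508 0.116
   -0.218 37 0.53 0.563 0.5462 0.115
   -0.206 48 0.528 0.564 0.5452 0.115
   -0.194 17 0.531 0.56 0.5434 0.113
pivot 78 [ 0.57  -0.317  0.138]
s 152 0.115
   -0.29 15 0.551 0.583 0.5707 0.116
   -0.278 11 0.554 0.58 0.5688 0.117
   -0.266 17 0.546 0.576 0.56 0.116
   -0.254 15 0.544 0.575 0.5615 0.115
   -0.242 10 0.544 0.57 0.5561 0.116
   -0.23 12 0.541 0.563 0.5534 0.116
   -0.218 13 0.551 0.568 0.5599 0.117
   -0.206 35 0.531 0.566 0.5484 0.114
   -0.194 17 0.534 0.562 0.5502 0.109
pivot 40 [ 0.573 -0.314  0.136]
```

View pics/w9.png

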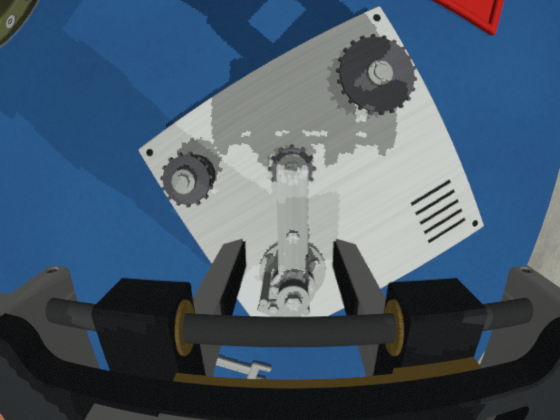

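The wrist view shows the cage arm as a vertical strip from (292,290) to the idler at (292,165), centred between the jaws. The fit gives the pivot at (0.5715, −0.3165) and an arm angle of 104°. I'll grip the plates 76 mm from the pivot, inboard of the idler's teeth.

```bash
python3 -m jog '1 5 -20 0 0 1 0.45; 1 5 -55 0 0 1 0.45; 1 5 -90 0 0 1 0.45; 1 5 -110 0 0 1 0.45; 1 5 -114 0 0 1 0.45; 1 5 -114 0 0 1 0.45'
python3 -m jog '0 0 0 0 0 0 0.7;0 0 0 0 0 0 1;0 0 0 0 0 0 1;0 0 0 0 0 0 1;0 0 0 0 0 0 1;0 0 0 0 0 0 1;0 0 0 0 0 0 1;' 30
python3 - <<'E'
from h import *
o=get_obs();e=o['ee_pos'];print(e,o['eef_rot'],o['force'],o['grip_width'])
p=np.array([.5715,-.3165]); r=e[:2]-p; L=np.hypot(*r); a=np.arctan2(r[1],r[0]); print(L,np.degrees(a))
for k in range(1,12):
    t=np.radians(-5.7*k); R=np.array([[np.cos(t),-np.sin(t)],[np.sin(t),np.cos(t)]])
    print(k,-5.7*k,((R@r-r)*1000).round(1))
snap('wrist','w10.png')
E
```

```text
time_s: 14.6
ee_pos: [0.5532, -0.2388, 0.0855]
eef_rot: [-1.574, -0.0, -1.315]
force: [0.0, -0.7, 0.9]
grip_width: 0.0516
time_s: 15.18
ee_pos: [0.5532, -0.239, 0.0864]
eef_rot: [-1.574, -0.001, -1.315]
force: [-3.9, 1.2, 7.0]
grip_width: 0.0256
[ 0.553228   -0.23900283  0.08644986] [-1.57409756e+00 -5.69035180e-04 -1.31483283e+00] [-3.91381693  1.19617077  6.98884947] 0.025616034523957675
0.07962208785735497 103.26669705609704
1 -5.7 [7.8 1.4]
2 -11.4 [15.7  2.1]
3 -17.1 [23.6  1.9]
4 -22.8 [31.5  1. ]
5 -28.5 [39.2 -0.7]
6 -34.2 [46.7 -3.1]
7 -39.9 [54.  -6.3]
8 -45.6 [ 60.9 -10.2]
9 -51.300000000000004 [ 67.3 -14.8]
10 -57.0 [ 73.3 -20. ]
11 -62.7 [ 78.8 -25.7]
```

View pics/w10.png

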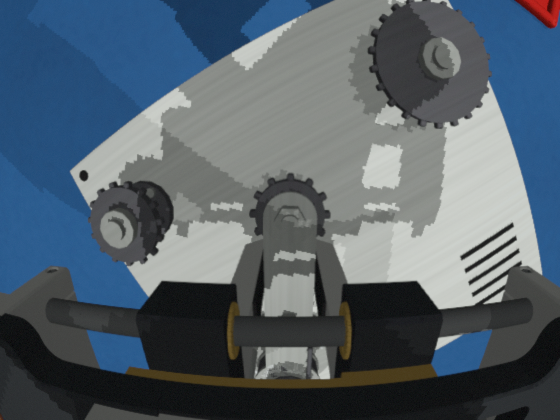

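The plates are gripped, with an opening of 25.6 mm. Now I'll swing it clockwise along the arc, about 40° first, watching the force.

```bash
python3 -m jog '4 1 0 0 0 -2.8 1; 8 1.4 0 0 0 -5.7 1; 16 2 0 0 0 -11.4 1; 24 2 0 0 0 -17.1 1; 32 1 0 0 0 -22.8 1; 39 -1 0 0 0 -28.5 1; 47 -3 0 0 0 -34.2 1; 54 -6 0 0 0 -40 1; 54 -6 0 0 0 -40 1'
python3 - <<'E'
from h import *
o=get_obs();e=o['ee_pos'];print(e,o['eef_rot'],o['force'],o['moment'],o['grip_width'])
p=np.array([.5715,-.3165]); r=e[:2]-p; L=np.hypot(*r); a=np.arctan2(r[1],r[0]); print(L,np.degrees(a))
a0=np.radians(103.27)
for k in [45.6,51.3,57,60,63]:
    t=a0-np.radians(k); print(k,((p+.0796*np.array([np.cos(t),np.sin(t)])-e[:2])*1000).round(1),np.degrees(-1.3148-o['eef_rot'][2])-k)
E
```

```text
time_s: 15.98
ee_pos: [0.6074, -0.2448, 0.0865]
eef_rot: [-1.575, -0.0, -2.018]
force: [-7.7, 4.1, 5.0]
grip_width: 0.0261
[ 0.60744392 -0.24483196  0.08649026] [-1.57538457e+00 -3.09428455e-04 -2.01785115e+00] [-7.71651847  4.12656466  5.04985243] [0.72659916 1.28383727 0.03627195] 0.02606569936085833
0.08017651315448888 63.36470478265343
45.6 [ 6.6 -4.4] -5.318136222638415
51.3 [13.1 -9. ] -11.018136222638411
57 [ 19.1 -14.1] -16.718136222638414
60 [ 22.  -17.1] -19.718136222638414
63 [ 24.8 -20.2] -22.718136222638414
```

```bash
python3 -m jog '7 -4 0 0 0 -5.3 1; 13 -9 0 0 0 -11 1; 17 -12 0 0 0 -14 1; 19 -14 0 0 0 -16.7 1; 19 -14 0 0 0 -16.7 1; 19 -14 0 0 0 -16.7 1'
python3 - <<'E'
from h import *
o=get_obs();e=o['ee_pos'];print(e,o['eef_rot'],o['force'],o['moment'],o['grip_width'])
p=np.array([.5715,-.3165]); r=e[:2]-p; L=np.hypot(*r); a=np.arctan2(r[1],r[0]); print(L,103.27-np.degrees(a),np.degrees(-1.3148-o['eef_rot'][2]))
E
```

```text
time_s: 16.48
ee_pos: [0.6261, -0.2576, 0.0865]
eef_rot: [-1.578, 0.0, -2.307]
force: [-5.4, 8.5, 2.1]
grip_width: 0.0262
[ 0.62606866 -0.25760964  0.08651038] [-1.57766156e+00  2.95297419e-04 -2.30661660e+00] [-5.37314255  8.48976365  2.05024146] [1.2371289  0.7789472  0.07517733] 0.026175424114921356
0.08028582287724384 56.08863267625998 56.8269052835304
```

```bash
python3 -m jog '1.5 -1.4 0 0 0 -1 1; 2 -1.9 0 0 0 -1.5 1; 2 -1.9 0 0 0 -1.5 1'
python3 -m jog '1.5 -1.4 0 0 0 -1 1; 1.5 -1.4 0 0 0 -1 1; 1.5 -1.4 0 0 0 -1 1'
python3 - <<'E'
from h import *
o=get_obs();e=o['ee_pos'];print(e,o['eef_rot'],o['force'],o['moment'],o['grip_width'])
p=np.array([.5715,-.3165]); r=e[:2]-p; L=np.hypot(*r); a=np.arctan2(r[1],r[0]); print(L,103.27-np.degrees(a),np.degrees(-1.3148-o['eef_rot'][2]))
c=snap('wrist','w11.png');snap('top','t11.png');P=cloud(c,np.ones((420,560),bool),True)
np.savez('c_w11.npz',**c)
E
```

```text
time_s: 16.73
ee_pos: [0.627, -0.2585, 0.0865]
eef_rot: [-1.581, -0.0, -2.33]
force: [-10.9, 7.7, 4.4]
grip_width: 0.0259
time_s: 16.98
ee_pos: [0.6268, -0.2586, 0.0864]
eef_rot: [-1.586, -0.002, -2.344]
force: [-15.2, 10.1, 6.2]
grip_width: 0.0261
[ 0.62681531 -0.25857931  0.08635214] [-1.58628756e+00 -1.76830601e-03 -2.34433574e+00] [-15.15772039  10.05530782   6.16364917] [1.45678327 2.54733587 0.47977629] 0.026105508639875617
0.08009113420171772 56.95195090658802 58.98805264365593
```

View pics/w11.png

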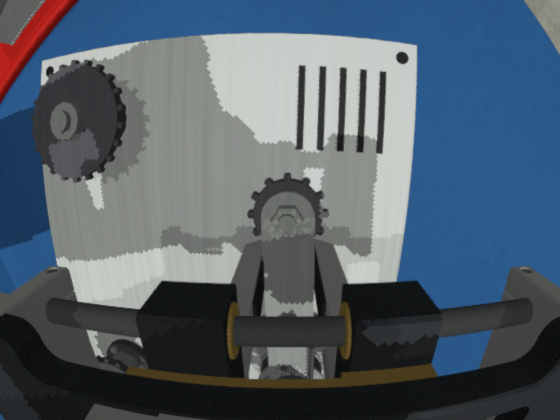

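View pics/t11.png

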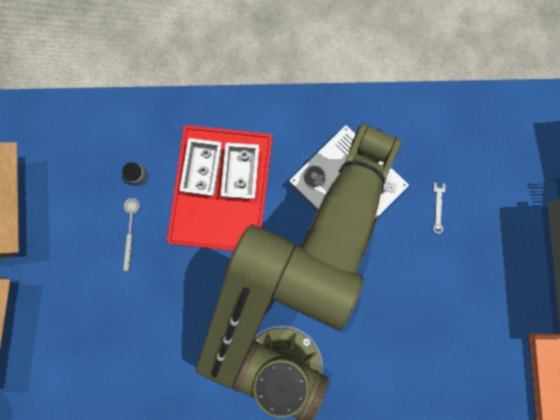

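The TCP stopped advancing at about 57° of arc while the force rose from 10 N to 18 N, which points to the stop. I'll check the arm's angle independently from the depth data.

```bash
python3 - <<'E'
from h import *
def ang(f,lo,hi,a):
    c=dict(np.load(f));P=cloud(c,np.ones((420,560),bool),True)
    u=np.array([np.cos(a),np.sin(a)]);n=np.array([-u[1],u[0]]);p=np.array([.5715,-.3165])
    d=P[:,:2]-p; s=d@u; w=d@n
    m=(s>lo)&(s<hi)&(abs(w)<.028)&(P[:,2]>.105)&(P[:,2]<.130)
    cen=d[m].mean(0); print(f,m.sum(),np.degrees(np.arctan2(cen[1],cen[0])),cen)
ang('c_w9.npz',.092,.122,np.radians(104)); ang('c_w11.npz',.092,.122,np.radians(46.5))
o=get_obs(); print(o['time_s'],o['force'])
E
```

```text
c_w9.npz 1437 103.77671221419759 [-0.0256682   0.10468585]
c_w11.npz 4043 46.35690465637535 [0.07497013 0.07860791]
17.0833 [-16.33116913   9.27844059   5.68137391]
```

The measured swing is 57.4° (1.00 rad). I'll hold for a few more rows so the pose settles, then hand in.

```bash
python3 -m jog '0.7 -0.7 0 0 0 0 1;0.7 -0.7 0 0 0 0 1;0.7 -0.7 0 0 0 0 1;0.7 -0.7 0 0 0 0 1;0.7 -0.7 0 0 0 0 1'
python3 -c "
from station import *
print(get_obs()['force'],get_obs()['grip_width'],get_obs()['ee_pos']); print(hand_in())"
```

```text
time_s: 17.5
ee_pos: [0.6267, -0.2585, 0.0864]
eef_rot: [-1.588, -0.002, -2.341]
force: [-8.8, 6.2, 2.7]
grip_width: 0.0261
[-8.80596     6.23883957  2.6676201 ] 0.0261468530287532 [ 0.62670457 -0.25851347  0.08643093]
the job is handed in; nothing more can be done
None
```

The hardware is put away, and I handed the job in at 17.5 s with the gripper still holding the cage arm against its wound stop.

- **Screws and sleeve:** both loose screws stand in the pan that already had a screw, and the sleeve stands in the pan that already had a sleeve. The last top picture confirms this.
- **Cage arm:** I gripped the plates about 80 mm from the pivot with a 30 N grip and swung the arm clockwise. The wrist-camera depth puts the swing at 57.4° (1.00 rad). The tool stopped advancing there while the wrist force rose from about 10 N to 18 N, which fits the stop.
- **Last reading:** the gripper opening was 26.1 mm, matching the 26 mm plates. The wrist force had dropped to about 11 N, roughly what the spring alone needs at that radius, but the tool had not moved.
- **Left alone:** the wrench, grease tin and spoon look unmoved in the last top picture; I did not measure their positions again.
- **Deviation:** the sleeve was pressed briefly onto the pan floor with about 48 N when I set it down, well under the 120 N wrist limit.

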